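# Snap a tube holder onto the blood rotator and load it

### The job

Take the empty tube holder standing on the bench and press its sprung clip down over the rotator's round shaft, between the two black rings, until both arms snap past the shaft and it sits fully home and upright; push firmly, but stop as soon as it is home, forcing it cracks it. Then take the tall capped tube out of the sample rack and stand it in the holder, down to the bottom of its socket, and let go, leaving everything else on the bench where it is.

Things in the scene. Friction and masses are not known exactly. Their poses are not given: they have to be found in the camera images.
- holder: loose grey tube holder standing upright on the bench, 75 mm tall, 72 g. Origin: centre of its underside; z up, y along its clip's bore, x across. Two sprung C-arms with flared feet (z 0-27 mm, 31 mm wide in x, 24 in y), a crown with two thumb tabs (z 29-35, 50 mm in x, 26 in y), a square tower 26 x 26 mm (z 35-75), open at the top. Grip the tower along x, tips just above the tabs
- bore (a point): on the holder: axis of its clip bore, 18 mm above its underside; home, it lies on the shaft's axis with the crown resting on the shaft. Pressing the arms over takes 7 to 20 N (the fingertips bear on the tabs), beginning with this point 15 to 18 mm above the axis; past the widest point the force falls off and they pull the holder home, then the crown stops hard
- socket (a point): on the holder, centre of the floor of the tube socket, 39 mm above its underside; the socket is 15 mm wide, 36 mm deep, its mouth 36 mm above this point, chamfered 2 mm
- lip_a (a joint): opening of one sprung arm (+x side of the holder), rad: 0 relaxed, about 0.09 closed round the shaft, 0.2 while passing the widest point
- lip_b (a joint): the same for the other arm (-x side)
- rotator: foot of the blood-tube rotator, fixed; origin on the bench under its head's tilt pivot. The round steel shaft, 20 mm thick, leaves the head towards -y of this frame, 50 to 295 mm from the pivot. Two loaded holders with upright tubes (tops 101 mm above the shaft axis) already sit on it, 110 and 270 mm from the pivot
- station (a point): fixed to the foot: where the shaft axis would be midway between the two black rings (38 mm apart) if the head were level: 110 mm above the bench, 190 mm from the pivot; y along the shaft. The head is clamped by eye up to 2.9 degrees nose up or down, not measured: the real shaft is up to 9.5 mm above or below this point, to be found by feel; it does not give
- rack: beige sample rack, fixed, 100 x 170 x 50 mm, origin centre of underside; its three deep holes (14.5 mm wide, floor 10 mm above the bench) lie at x = 12 mm, y = -52, 0, 52 mm in its frame; 15 mm high vial caps stand along its front row at x = -34 mm
- tube: the tall capped tube, 13 mm thick and 80 mm long, 20 g, its cap 16 mm thick and 18 mm long at the top; origin at its bottom end, z along it. It stands in one of the three deep holes and reaches 40 mm above the rack; take it by the cap
- vial_a: short vial 52 mm long in another deep hole, 12 mm above the rack, cap 16 mm; stays; origin at its bottom
- vial_b: as vial_a
- diluent: bottle, 48 mm thick, 105 mm tall; stays; origin at its underside
- beaker: beaker, 52 mm wide, 60 mm tall; stays; origin at its underside
- tip_box: box of pipette tips, 82 x 115 x 48 mm; stays; origin at its underside
- pipette: pipette lying on the bench, 250 mm long, 32 mm thick; stays; origin at its middle, on the bench
- stain_jar: amber jar, 38 mm thick, 50 mm tall; stays; origin at its underside
- crown: the holder's crown with the thumb tabs, part of it, its underside hollowed to a 20 mm saddle; origin at the top of the saddle, 28 mm above the holder's underside. It stops hard on the shaft when the holder is home; pushed on with more than about 25 N then, it cracks (over 48 N between crown and shaft, of which the closed arms themselves make 18 N)

How it is judged:
By the outcome, as a careful person would: the job done as asked, in the order asked, and still so for the second after the job is handed in, with the robot touching nothing.
It also fails if it takes over 72 s, if anything falls off the work surface, if the arm or the gripper's body presses on something with over 40 N, if the wrist force passes 120 N, or if a joint passes its speed limit or range.

### The arm

A 7-joint arm with a two-finger parallel gripper is mounted at the origin on the work surface. World frame = base frame: x ahead of the robot, y to its left, z up, the work surface at z = 0. Lengths are in m, angles in rad, forces in N, time in s.
With the tool pointing down it reaches from about 0.4 to 0.85 m from the base axis. Payload 10.4 kg.
Tool frame: the origin (TCP) lies midway between the tips of the shut fingers; the grasp point (between the pads) lies 19 mm behind it; y points along the fingers, z is the direction in which the jaws open and shut, and the axes are right-handed (so a half turn about y gives the same grasp; the last joint's range is limited). The gripper opens to 87 mm and grips with 3 to 60 N. Pads are 19 mm wide; open, the fingers measure 117 mm over their backs; the gripper's body (75 mm by 190 mm) begins 51 mm behind the grasp point.
Start: joints at [-1.34, 0.332, -0.065, 1.46, 0.022, 1.35, -0.088], TCP at [0.157, 0.605, 0.2] pointing down, gripper open.
Joint ranges: [-2.6, 2.6], [-0.5, 2.12], [-1.47, 1.34], [0.16, 2.42], [-1.27, 4.41], [0.06, 2.06], [-2.6, 2.6]. Speed limits (rad/s): [2.22, 2.22, 2.79, 2.79, 3.14, 3.14, 3.14].

### API

Orientations are given as a unit quaternion [w, x, y, z].
In Python, from cell import r gives the robot as it stands.
- The arm moves only by the tool servo_tool, never from a script. Its arguments are lists of equal length, an entry for each row: "dp": the shift along the tool's x, y, z in cm, a list of three; "twist": the turn about the tool's y in units of 6 degrees (1.0 is 6 degrees). A call has 1 to 10 rows; each row shifts and turns the commanded pose from where the row before left it, along the tool's axes as they then stand; what a row does not reach is not made up. A row lasts 1/10 s, in which the tool goes at most 50 mm and 8.59 degrees, less where a joint would pass 70% of its speed; a pose out of reach is approached as far as the arm can. A call is refused whole if a number of a shift passes 5 or a number of a turn 1, either way. A call with a gripper value outside its range is refused whole. "jaw" is the closure, from 0 (fully open) to 1 (shut), set as the call begins (left out, the last holds). The fingers move at their own pace and stop on an object; the grip force is fixed at half the most. Time passes only in rows, so rows that do not move let the fingers close. It gives the time, the measured TCP pose, the force and the opening at its end, in the units of the state.
- r.get_obs(): the state, without advancing time (a new reading comes with each control period).
- r.read_camera(name): name is "side" or "top" or "wrist"; returns a dict with "color" (420x560x3 uint8, red, green, blue), "fx", "fy", "cx", "cy" (pixels), "R" (3x3) and "t" (3): a world point X has camera coordinates R X + t; the wrist camera has in their place "hand_eye" (4x4, takes a point from camera to tool coordinates, whose origin is the TCP and whose axes are the tool frame's). Camera axes: x right, y down, z forward; pixel columns grow to the right and rows downward; lengths in m; the calibration is good to about 2 mm. The wrist camera is an equidistant fisheye: a pixel r from the principal point sees the ray r / f radians off the axis. A picture is of the moment at which its call begins: read the wrist's pose just before it. There is no depth.
- r.sign_off(): hands the job in, once; it reports no verdict.
The state is a dict: "t": time; "joints": joint angles; "dq": joint speeds; "tau": joint torques, N m; "eef_pos": TCP position; "orientation": TCP orientation; "contact_force": force on the tool from outside, world axes, zero at the start; "torque": the same for the moment, N m; "gripper_width": finger opening in m.
Only numpy, scipy, OpenCV 4.12 (cv2) and the standard library are available. Lean on these libraries where they do the work, as an engineer would, in place of code of your own. Each camera call takes 0.05 s, during which the arm holds its last target. There are 200 camera calls.

## Working session

There is one attempt and no reset: what is moved stays moved. The work goes in short steps, Python scripts to look and compute and a tool call to move; the robot and the scene stay as the last step left them, time stands still between calls to the robot, and variables do not carry over. Pictures are saved under pics/ and viewed, about 8 in all and at most 12, crops included, and the job is handed in when it is done.

Besides the shell and the picture viewer there is one more tool, called as name(argument=value, ...), one argument or row to a line, values as JSON. servo_tool: Moves the arm, as the interface text tells. Its arguments: {"type":"object","properties":{"dp":{"type":"array","items":{"type":"array","items":{"type":"number"}}},"twist":{"type":"array","items":{"type":"number"}},"jaw":{"type":"number"}},"required":["dp","twist"]}

```bash
ls; mkdir -p pics
cat > h.py <<'E'
import numpy as np, cv2
from scipy.spatial.transform import Rotation as Rn
from cell import r
def Rq(q): return Rn.from_quat([q[1],q[2],q[3],q[0]]).as_matrix()
def shot(name,fn):
    o=r.get_obs(); c=r.read_camera(name); cv2.imwrite('pics/'+fn,c['color'][:,:,::-1])
    c=dict(c); 
    if name=='wrist':
        H=np.array(c['hand_eye']); R=Rq(o['orientation']); c['cR']=R@H[:3,:3]; c['o']=R@H[:3,3]+np.array(o['eef_pos'])
    else:
        c['cR']=np.array(c['R']).T; c['o']=-c['cR']@np.array(c['t'])
    np.save('pics/'+fn+'.npy',c,allow_pickle=True); return c
def load(fn): return np.load('pics/'+fn+'.npy',allow_pickle=True).item()
def ray(c,u,v):
    x=(u-c['cx'])/c['fx'];y=(v-c['cy'])/c['fy']
    if 'hand_eye' in c:
        th=np.hypot(x,y); s=np.sinc(th/np.pi); d=np.array([x*s,y*s,np.cos(th)])
    else: d=np.array([x,y,1.])
    d=c['cR']@d; return d/np.linalg.norm(d)
def onz(c,u,v,z): d=ray(c,u,v); return c['o']+d*(z-c['o'][2])/d[2]
def tri(L):
    A=np.zeros((3,3));b=np.zeros(3)
    for c,u,v in L:
        d=ray(c,u,v);P=np.eye(3)-np.outer(d,d);A+=P;b+=P@c['o']
    X=np.linalg.solve(A,b)
    return X,[np.linalg.norm((np.eye(3)-np.outer(ray(c,u,v),ray(c,u,v)))@(X-c['o'])) for c,u,v in L]
def proj(c,X):
    p=c['cR'].T@(np.array(X)-c['o'])
    if 'hand_eye' in c:
        n=np.hypot(p[0],p[1]);th=np.arctan2(n,p[2]);p=np.array([p[0]/n*th,p[1]/n*th,1])
    return np.array([c['fx']*p[0]/p[2]+c['cx'],c['fy']*p[1]/p[2]+c['cy']])
E
python3 - <<'E'
from h import *
o=r.get_obs();print({k:np.round(o[k],3) for k in o}); print(Rq(o['orientation']).round(3))
for n in('side','top','wrist'):
    c=shot(n,n+'0.png');print(n,c['fx'],c['cx'],c['cy'],c['o'].round(3),c['cR'].round(3).tolist())
a=cv2.imread('pics/side0.png');b=cv2.imread('pics/top0.png')
E
```

```text
pics
{'t': np.float64(0.0), 'joints': array([-1.34 ,  0.333, -0.065,  1.461,  0.022,  1.35 , -0.088]), 'dq': array([-0.001,  0.001,  0.001,  0.   , -0.001, -0.001, -0.002]), 'tau': array([-0.0000e+00, -6.2324e+01,  2.4000e-02, -3.8991e+01, -6.1000e-02,
        4.0000e-02,  0.0000e+00]), 'eef_pos': array([0.157, 0.605, 0.199]), 'orientation': array([-0.701,  0.702, -0.09 ,  0.089]), 'contact_force': array([-0.391, -0.24 ,  0.173]), 'torque': array([0.027, 0.016, 0.005]), 'gripper_width': np.float64(0.087)}
[[ 0.968 -0.     0.251]
 [-0.251 -0.001  0.968]
 [ 0.    -1.    -0.001]]
side 506.76642117813014 280.0716899648487 206.61140874567837 [ 0.091 -1.105  0.863] [[0.923, -0.196, 0.331], [-0.384, -0.512, 0.768], [0.019, -0.836, -0.548]]
top 506.12007826557056 285.92100804842136 218.14347159499593 [ 0.343 -0.066  1.57 ] [[0.009, -0.991, 0.131], [-1.0, -0.008, 0.008], [-0.007, -0.131, -0.991]]
wrist 325.19226210127806 285.3680017902877 206.16588841648928 [0.084 0.624 0.385] [[0.251, 0.93, 0.27], [0.968, -0.24, -0.072], [-0.003, 0.279, -0.96]]
```

View pics/side0.png

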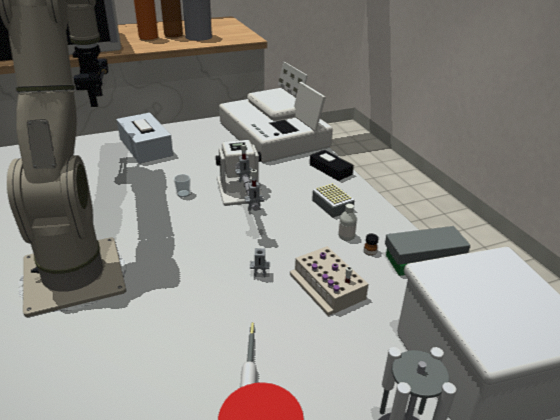

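View pics/top0.png

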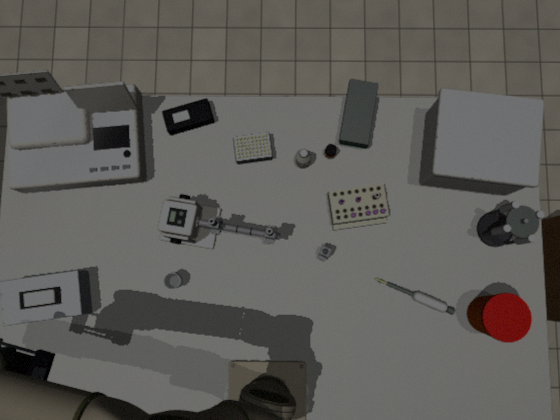

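Side view: holder at about (260,262), shaft holders at (243,165) and (254,195), rack at (330,278). Top view: holder (326,251), shaft from (200,222) to (285,235), rack (358,205). I'll zoom in with one composite.

Run:
```python
from h import *
a=cv2.imread('pics/side0.png');b=cv2.imread('pics/top0.png')
def cr(i,x,y,w,h): return cv2.resize(i[y:y+h,x:x+w],(400,300),interpolation=cv2.INTER_CUBIC)
g=np.vstack([np.hstack([cr(b,190,195,120,90),cr(b,300,170,100,75+15)[:300]]),np.hstack([cr(a,210,140,100,75),cr(a,240,230,140,105)])])
cv2.imwrite('pics/comp0.png',g)
```

```text
(no output)
```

View pics/comp0.png

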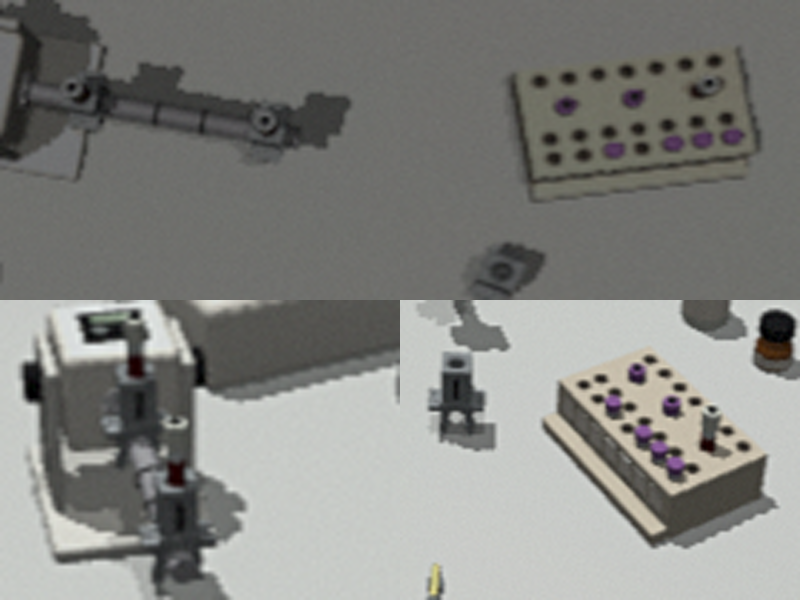

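Composite: rings in the top view at about (237.1,228.6) and (250.9,231.3). The holder's mouth is at top (325.5,251) and side (260.3,251.7). The white tube cap is at top (378,194.6) and side (349.6,268.5).

Run:
```python
from h import *
s=load('side0.png');t=load('top0.png')
print('holder',tri([(s,260.3,251.7),(t,325.5,251)]),onz(t,325.5,251,.075))
print('tube',tri([(s,349.6,268.5),(t,378,194.6)]),onz(t,378,194.6,.09))
T=lambda u,v:(190+u/3.3333,195+v/3.3333); S=lambda u,v:(210+u/4,140+(v-300)/4)
print('loaded1',tri([(s,*S(136,325)),(t,*T(75,90))]));print('loaded2',tri([(s,*S(177,424)),(t,*T(264,120))]))
a=onz(t,*T(157,112),.12);b=onz(t,*T(203,121),.12);print('rings',a,b,(a+b)/2,np.linalg.norm(a-b))
# rack corners top z=.05
for u,v in [(512,73),(740,47),(760,148),(530,182)]: print(onz(t,300+(u-400)/4,170+v/3.333,.05).round(3))
for u,v in [(566,105),(633,98)]: print('vial',onz(t,300+(u-400)/4,170+v/3.333,.062).round(3))
```

```text
holder (array([ 0.44290265, -0.17122054,  0.07455912]), [np.float64(0.00041736508841969566), np.float64(0.00041736508841980555)]) [ 0.44327363 -0.17131207  0.075     ]
tube (array([ 0.60988998, -0.32553192,  0.0903636 ]), [np.float64(0.000937084810455618), np.float64(0.0009370848104558467)]) [ 0.61083765 -0.32598174  0.09      ]
loaded1 (array([0.51132183, 0.1444756 , 0.20742491]), [np.float64(0.0008239217163728587), np.float64(0.0008239217163728764)])
loaded2 (array([ 0.48686069, -0.00986758,  0.21176446]), [np.float64(7.456365013197629e-05), np.float64(7.456365013194342e-05)])
rings [0.50266986 0.08663146 0.12      ] [0.49517686 0.04666558 0.12      ] [0.49892336 0.06664852 0.12      ] 0.04066221872614606
[ 0.625 -0.181  0.05 ]
[ 0.651 -0.355  0.05 ]
[ 0.557 -0.368  0.05 ]
[ 0.525 -0.194  0.05 ]
vial [ 0.594 -0.221  0.062]
vial [ 0.601 -0.271  0.062]
```

servo_tool(
  dp=[
    [0,-2,0],
    [0,-2,0],
    [0,-2,0],
    [0,-2,0],
    [0,-2,0],
    [0,-2,0],
    [0,-2,0],
    [0,-2,0],
    [0,-2,0],
    [0,-2,0],
  ],
  twist=[1,1,1,1,1,1,1,1,1,1],
  jaw=0,
)

```text
t: 1.15
eef_pos: [0.1568, 0.6048, 0.4003]
orientation: [-0.562, 0.562, -0.429, 0.429]
contact_force: [0.6, 0.3, 0.5]
gripper_width: 0.0871
```

servo_tool(
  dp=[
    [3.9,0,2.3],
    [3.9,0,2.3],
    [3.9,0,2.3],
    [3.9,0,2.3],
    [3.9,0,2.3],
    [3.9,0,2.3],
    [3.9,0,2.3],
    [3.9,0,2.3],
  ],
  twist=[0,0,0,0,0,0,0,0],
)

```text
t: 1.95
eef_pos: [0.4184, 0.3517, 0.3997]
orientation: [0.563, -0.563, 0.428, -0.428]
contact_force: [1.5, 1.1, -0.4]
gripper_width: 0.0874
```

servo_tool(
  dp=[
    [4.7,0,-0.8],
    [4.7,0,-0.8],
    [4.7,0,-0.8],
    [4.7,0,-0.8],
    [4.7,0,-0.8],
  ],
  twist=[0,0,0,0,0],
)

```text
t: 2.45
eef_pos: [0.4413, 0.1141, 0.3996]
orientation: [0.563, -0.563, 0.428, -0.428]
contact_force: [0.8, 0.1, 0.5]
gripper_width: 0.0869
```

Run:
```python
from h import *
c=shot('wrist','w1.png');print(c['o'],r.get_obs()['eef_pos'])
```

```text
[0.42260758 0.18825782 0.58575637] [0.44268524 0.10545584 0.40059487]
```

servo_tool(
  dp=[
    [4.6,1.8,-1.3],
    [4.6,1.8,-1.3],
    [4.6,1.8,-1.3],
    [4.6,1.8,-1.3],
    [4.6,1.8,-1.3],
    [0,0,0],
  ],
  twist=[0,0,0,0,0,0],
)

```text
t: 3.1
eef_pos: [0.4383, -0.124, 0.31]
orientation: [-0.56, 0.561, -0.431, 0.43]
contact_force: [0.6, 1.2, 2.1]
gripper_width: 0.0874
```

Run:
```python
from h import *
o=r.get_obs();c=shot('wrist','w2.png');print(c['o'],o['eef_pos'],o['joints'],proj(c,[.443,-.171,.075]),proj(c,[.61,-.326,.09]))
print(proj(load('w1.png'),[.499,.067,.12]))
cv2.imwrite('pics/w12.png',cv2.resize(np.hstack([cv2.imread('pics/w1.png'),cv2.imread('pics/w2.png')])[:, :],(800,300)))
```

```text
[ 0.42064399 -0.0495739   0.49615285] [ 0.43831148 -0.12399534  0.30999026] [-0.69109249 -0.18068876  0.76813459  1.72589679  0.12534539  1.54827027
  0.32632167] [279.00688925 206.28686801] [357.23589715 326.96048875]
[313.25565076 207.02371382]
```

View pics/w2.png

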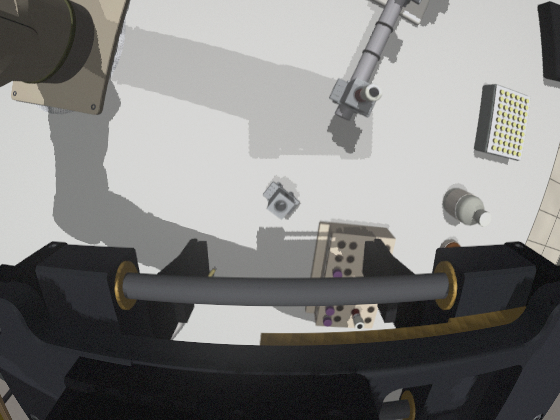

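View pics/w1.png

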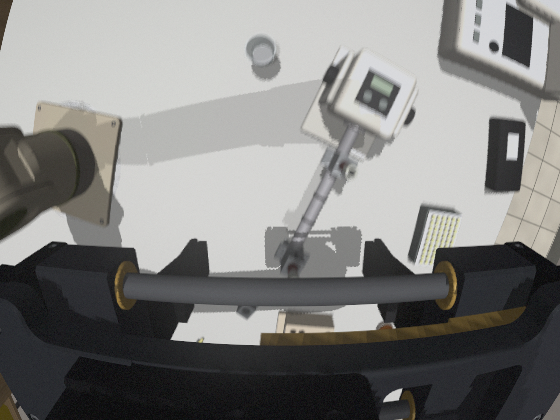

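w2: holder mouth at about (281,205), as predicted to within 2 px; shaft with rings at top right (368,60)-(377,38). w1: shaft from (347,140) to (292,250). I'll crop the holder and the rings.

Run:
```python
from h import *
a=cv2.imread('pics/w2.png');b=cv2.imread('pics/w1.png')
C=lambda i,x,y:cv2.resize(i[y:y+60,x:x+40],(400,600),interpolation=cv2.INTER_CUBIC)
cv2.imwrite('pics/comp1.png',np.hstack([C(a,260,170),C(b,295,165)]))
```

```text
(no output)
```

View pics/comp1.png

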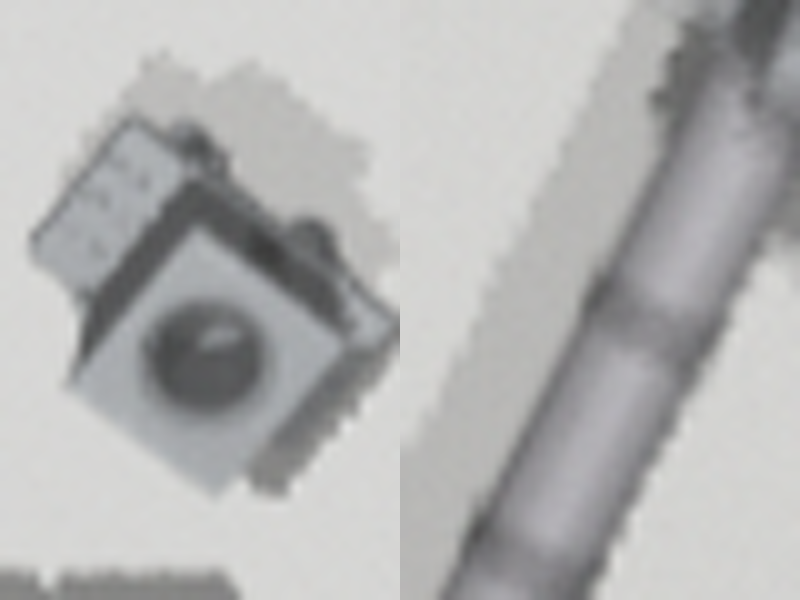

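Left: tower-top corners at crop (200,228),(345,350),(215,497),(70,385), with the tabs running upper-left to lower-right. Right: rings at w1 pixels of about (320,196.5) and (307.5,221).

Run:
```python
from h import *
a=load('w2.png');b=load('w1.png');s=load('side0.png')
P=[onz(a,260+u/10,170+v/10,.075)[:2] for u,v in [(200,228),(345,350),(215,497),(70,385)]]
P=np.array(P);print(P.round(4),P.mean(0))
for i in range(4):
    d=P[(i+1)%4]-P[i];print(np.linalg.norm(d).round(4),np.degrees(np.arctan2(d[1],d[0])).round(1))
print('tri',tri([(a,280.7,205.8),(s,260.3,251.7)]))
# tab corners z=.035
for u,v in[(130,120),(30,240),(395,310)]: print(onz(a,260+u/10,170+v/10,.035).round(4))
for z in(.109,.12):
  A=onz(b,320,196.5,z);B=onz(b,307.5,221,z);d=A-B;print('rings',A,B,(A+B)/2,np.linalg.norm(d),np.degrees(np.arctan2(d[1],d[0])))
t=load('top0.png');print('ringtri',tri([(b,320,196.5),(t,237.1,228.6)]),tri([(b,307.5,221),(t,250.9,231.3)]))
```

```text
[[ 0.4395 -0.1525]
 [ 0.4627 -0.1639]
 [ 0.4511 -0.1886]
 [ 0.4281 -0.1782]] [ 0.44536218 -0.17079915]
0.0258 -26.1
0.0273 -115.1
0.0253 155.7
0.0281 66.0
tri (array([ 0.44409   , -0.16989083,  0.07340964]), [np.float64(0.0010720609829913057), np.float64(0.001072060982991197)])
[ 0.4274 -0.1493  0.035 ]
[ 0.4177 -0.1705  0.035 ]
[ 0.4722 -0.1669  0.035 ]
rings [0.50591378 0.08285544 0.109     ] [0.49874624 0.04011195 0.109     ] [0.50233001 0.06148369 0.109     ] 0.04334027850069443 80.48078934893319
rings [0.50399169 0.08528734 0.12      ] [0.49698953 0.04353005 0.12      ] [0.50049061 0.0644087  0.12      ] 0.0423403064019347 80.48078934893311
ringtri (array([0.50265873, 0.08624396, 0.12470964]), [np.float64(0.0005125356477722268), np.float64(0.0005125356477722133)]) (array([0.49495521, 0.04610686, 0.12851715]), [np.float64(0.0006728380261559137), np.float64(0.0006728380261558892)])
```

servo_tool(
  dp=[
    [0,0,0],
    [0,0,0],
    [0,0,0],
    [0,0,0],
    [0,0,0],
    [0,0,0],
    [0,0,0],
  ],
  twist=[1,1,1,1,1,1,0.7],
)

```text
t: 3.85
eef_pos: [0.4405, -0.1164, 0.3118]
orientation: [0.381, -0.381, 0.596, -0.596]
contact_force: [-0.0, -0.2, 0.3]
gripper_width: 0.0873
```

```bash
cat >> h.py <<'E'
def go(x,y,z,yaw=None):
    o=r.get_obs();R=Rq(o['orientation']);p=np.array(o['eef_pos'])
    yw=np.degrees(np.arctan2(R[1,2],R[0,2])); d=R.T@(np.array([x,y,z])-p)*100
    print('t %.2f'%o['t'],'pos',p.round(4),'jaw yaw %.2f'%yw,'down',R[:,1].round(4),'F',np.round(o['contact_force'],2),'w',round(float(o['gripper_width']),4))
    print('total cm tool',d.round(2),'norm',np.linalg.norm(d).round(2), 'twist units',None if yaw is None else round(-(yaw-yw)/6,2))
E
python3 - <<'E'
from h import *
go(.445,-.171,.12,-25)
E
```

```text
t 3.85 pos [ 0.4405 -0.1164  0.3118] jaw yaw -24.87 down [ 1.e-04  1.e-04 -1.e+00] F [-0.04 -0.17  0.29] w 0.0873
total cm tool [ 4.77 19.18  2.7 ] norm 19.95 twist units 0.02
```

servo_tool(
  dp=[
    [0.95,3.5,0.54],
    [0.95,3.5,0.54],
    [0.95,3.5,0.54],
    [0.95,3.5,0.54],
    [0.95,2.0,0.54],
    [0,0,0],
    [0,0,0],
  ],
  twist=[0,0,0,0,0,0,0],
)

```text
t: 4.55
eef_pos: [0.4453, -0.1713, 0.1522]
orientation: [0.381, -0.382, 0.595, -0.595]
contact_force: [-0.4, -0.3, 1.2]
gripper_width: 0.087
```

Run:
```python
from h import *
go(.445,-.171,.037,-25)
c=shot('wrist','w3.png');print(proj(c,[.445,-.171,.075]))
cv2.imwrite('pics/w3c.png',cv2.resize(cv2.imread('pics/w3.png')[120:330,160:440],(800,600)))
```

```text
t 4.55 pos [ 0.4453 -0.1713  0.1522] jaw yaw -24.70 down [-3.e-04 -2.e-04 -1.e+00] F [-0.39 -0.26  1.24] w 0.087
total cm tool [-0.02 11.52 -0.04] norm 11.52 twist units 0.05
[283.14849614 206.68526769]
```

View pics/w3c.png

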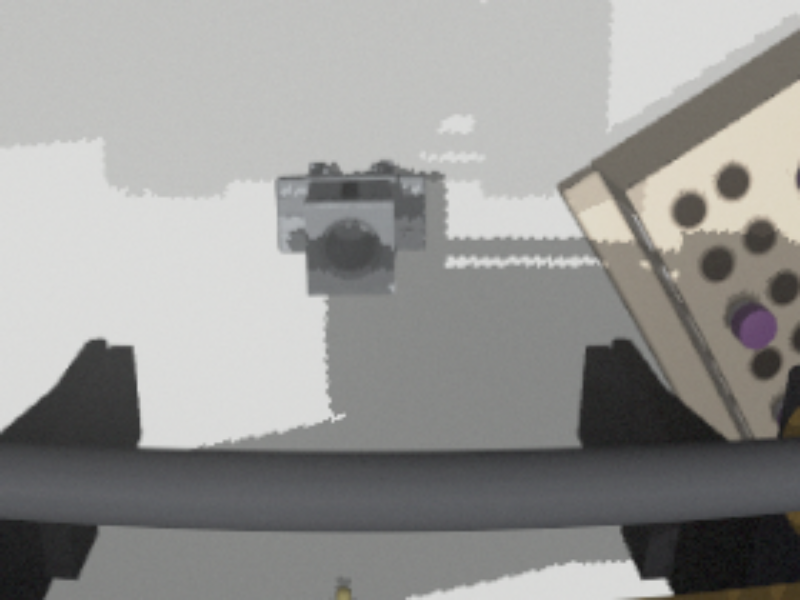

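Mouth at crop (350,247), i.e. pixel (282.5,206.5), against a predicted (283.1,206.7); tower edges square to the jaws. Lowering with the jaws half closed, to stay clear of the rack's ledge.

servo_tool(
  dp=[
    [0,3.5,0],
    [0,3,0],
    [0,2,0],
    [0,1.5,0],
    [0,1,0],
    [0,0.5,0],
    [0,0,0],
    [0,0,0],
  ],
  twist=[0,0,0,0,0,0,0,0],
  jaw=0.4,
)

```text
t: 5.4
eef_pos: [0.4455, -0.1722, 0.0374]
orientation: [-0.382, 0.381, -0.595, 0.596]
contact_force: [-0.1, -0.7, 0.3]
gripper_width: 0.0524
```

servo_tool(
  dp=[
    [0,0,0],
    [0,0,0],
    [0,0,0],
    [0,0,0],
    [0,0,0],
    [0,0,0],
  ],
  twist=[0,0,0,0,0,0],
  jaw=1,
)

```text
t: 6.0
eef_pos: [0.4449, -0.1722, 0.0367]
orientation: [0.381, -0.381, 0.596, -0.595]
contact_force: [0.1, -0.2, 1.8]
gripper_width: 0.0254
```

servo_tool(
  dp=[
    [0,-2,0],
    [0,-4,0],
    [0,-4.5,0],
    [0,-4.5,0],
    [0,-4.5,0],
    [0,-4.5,0],
    [0,-2.3,0],
    [0,0,0],
  ],
  twist=[0,-0.4,-0.5,-0.5,-0.5,-0.5,-0.2,0],
)

```text
t: 6.8
eef_pos: [0.4461, -0.1727, 0.3026]
orientation: [-0.46, 0.457, -0.537, 0.539]
contact_force: [-0.5, 0.2, -1.8]
gripper_width: 0.0259
```

Run:
```python
from h import *
go(.499,.067,.30,-9.3)
```

```text
t 6.80 pos [ 0.4461 -0.1727  0.3026] jaw yaw -9.11 down [ 5.e-03  3.e-04 -1.e+00] F [-0.45  0.17 -1.84] w 0.0259
total cm tool [-24.5    0.29   1.42] norm 24.54 twist units 0.03
```

servo_tool(
  dp=[
    [-3,0,0.2],
    [-4.5,0,0.3],
    [-4.5,0,0.3],
    [-4.5,0,0.2],
    [-4,0,0.2],
    [-3,0,0.2],
    [-1,0,0],
    [0,0,0],
    [0,0,0],
  ],
  twist=[0,0,0,0,0,0,0,0,0],
)

```text
t: 7.7
eef_pos: [0.4974, 0.0659, 0.2992]
orientation: [-0.458, 0.458, -0.539, 0.539]
contact_force: [0.2, 0.1, -0.6]
gripper_width: 0.0256
```

Run:
```python
from h import *
go(.499,.067,.30,-9.3)
c=shot('wrist','w4.png')
for z in(.1,.11,.12):print(z,proj(c,[.499,.067,z]))
I=cv2.imread('pics/w4.png');x,y=proj(c,[.499,.067,.11]).astype(int)
cv2.imwrite('pics/w4c.png',cv2.resize(I[60:300,120:440],(800,600),interpolation=cv2.INTER_CUBIC))
```

```text
t 7.70 pos [0.4974 0.0659 0.2992] jaw yaw -9.24 down [-7.e-04 -6.e-04 -1.e+00] F [ 0.17  0.06 -0.62] w 0.0256
total cm tool [-0.14 -0.08  0.14] norm 0.21 twist units 0.01
0.1 [285.35013508 176.73402798]
0.11 [285.34067997 178.37914865]
0.12 [285.33073155 180.11070101]
```

View pics/w4c.png

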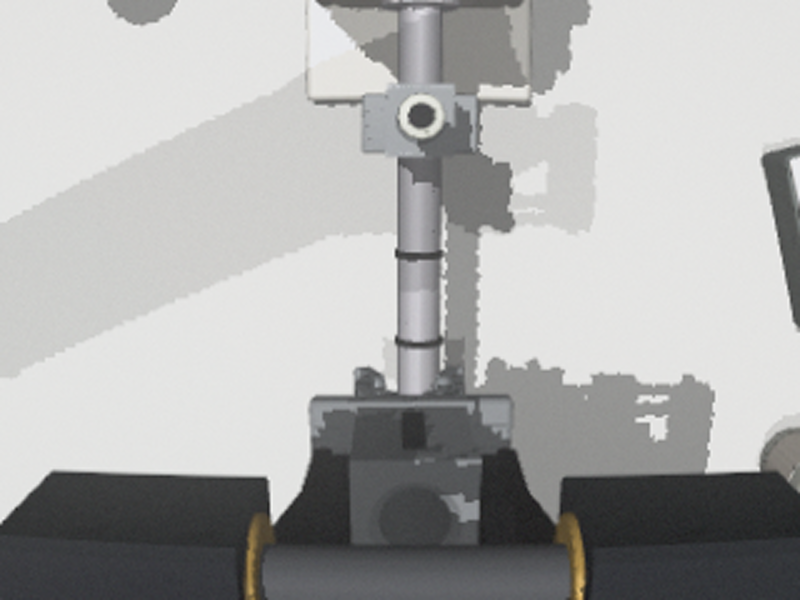

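Rings at w4 pixels (287.6,161.6) and (287.4,196.8); the shaft runs parallel to the image's vertical axis. The holder (x about 413 in the crop) is centred on the tool plane, and the shaft is about 2 px to its +z side.

Run:
```python
from h import *
c=load('w4.png');t=load('top0.png');b=load('w1.png')
for z in(.108,.118):
  A=onz(c,287.6,161.6,z);B=onz(c,287.4,196.8,z);d=A-B;print(z,A.round(4),B.round(4),((A+B)/2).round(4),np.linalg.norm(d),np.degrees(np.arctan2(d[1],d[0])))
print(tri([(c,287.6,161.6),(t,237.1,228.6)]),tri([(c,287.4,196.8),(t,250.9,231.3)]))
for v in (20,255,342,385): # edges
  I=cv2.imread('pics/w4.png')
A=onz(c,120+420.5/2.5,60+40/2.5,.106);B=onz(c,120+418/2.5,60+380/2.5,.109);d=A-B;print('axis',np.degrees(np.arctan2(d[1],d[0])),A,B)
M=(onz(c,287.5,179,.11));go(*M[:2],.3,-9.3)
```

```text
0.108 [0.5048 0.086  0.108 ] [0.4978 0.044  0.108 ] [0.5013 0.065  0.108 ] 0.042604165543783094 80.53591527637592
0.118 [0.5049 0.0875 0.118 ] [0.4981 0.0466 0.118 ] [0.5015 0.067  0.118 ] 0.04147483154069305 80.53591527637597
(array([0.50416003, 0.08705021, 0.11275483]), [np.float64(0.0007721024248080983), np.float64(0.0007721024248080598)]) (array([0.49683905, 0.0465006 , 0.11572158]), [np.float64(0.0013082171620514243), np.float64(0.0013082171620513758)])
axis 80.40960049953985 [0.52144227 0.18473541 0.106     ] [0.49453049 0.02546107 0.109     ]
t 7.75 pos [0.4975 0.0656 0.2994] jaw yaw -9.28 down [-2.e-04 -2.e-04 -1.e+00] F [ 0.83 -0.97 -0.84] w 0.0258
total cm tool [-0.09 -0.06  0.38] norm 0.4 twist units 0.0
```

Run:
```python
from h import *
c=load('w4.png');H=np.array(c['hand_eye']);print(H.round(4))
o=r.get_obs();R=Rq(o['orientation']);p=np.array(o['eef_pos'])
T=lambda X:(R.T@(X-p)*1000).round(1)
for n,u,v,z in[('tabs',412.5,400,.2992-.0007),('towertop front edge',415.5,460,.337),('mouth',413,515,.337),('feet',409,380,.27),('shaft',419,300,.12),('shaft axis',419,300,.109)]:
    print(n,T(onz(c,120+u/2.5,60+v/2.5,z)))
I=cv2.imread('pics/w4.png').astype(int).sum(2)
for row in (168,172,176,180,184,188): print(row,I[row,272:304].tolist())
```

```text
[[-2.000e-04  9.597e-01  2.809e-01 -7.730e-02]
 [ 5.000e-04 -2.809e-01  9.597e-01 -1.861e-01]
 [ 1.000e+00  3.000e-04 -4.000e-04  1.700e-03]
 [ 0.000e+00  0.000e+00  0.000e+00  1.000e+00]]
tabs [-14.2   0.9   1.3]
towertop front edge [-14.7 -37.6   1.9]
mouth [ -2.5 -37.6   1.4]
feet [-10.4  29.4   0.2]
shaft [ -1.8 179.4   3.9]
shaft axis [  0.4 190.4   4. ]
168 [686, 682, 682, 682, 686, 680, 671, 339, 414, 442, 465, 491, 513, 533, 542, 542, 512, 484, 465, 453, 429, 393, 356, 362, 515, 659, 452, 445, 445, 446, 448, 450]
172 [683, 682, 686, 683, 683, 682, 665, 346, 423, 445, 468, 494, 524, 531, 533, 535, 513, 481, 472, 444, 435, 387, 357, 382, 614, 683, 662, 454, 452, 443, 446, 445]
176 [683, 682, 683, 680, 683, 684, 668, 357, 432, 461, 487, 512, 539, 550, 552, 564, 582, 550, 527, 500, 441, 403, 392, 397, 611, 664, 448, 450, 442, 446, 444, 448]
180 [682, 683, 685, 683, 686, 683, 665, 364, 456, 500, 528, 560, 590, 606, 609, 614, 582, 552, 520, 508, 469, 431, 384, 391, 604, 665, 451, 444, 446, 447, 443, 442]
184 [684, 682, 683, 682, 677, 683, 670, 367, 458, 499, 528, 555, 586, 600, 609, 607, 577, 549, 521, 503, 467, 428, 372, 379, 609, 681, 661, 444, 449, 446, 454, 448]
188 [683, 682, 680, 685, 682, 682, 661, 351, 458, 496, 511, 555, 588, 598, 610, 611, 573, 546, 525, 497, 469, 421, 369, 367, 604, 663, 442, 446, 449, 451, 450, 445]
```

servo_tool(
  dp=[
    [0,2,0.15],
    [0,4,0.1],
    [0,3.5,0],
    [0,2,0],
    [0,1,0],
    [0,0.5,0],
    [0,0,0],
    [0,0,0],
  ],
  twist=[0,0,0,0,0,0,0,0],
)

```text
t: 8.55
eef_pos: [0.5007, 0.0669, 0.1707]
orientation: [-0.459, 0.458, -0.538, 0.539]
contact_force: [-0.0, 0.4, -0.5]
gripper_width: 0.0256
```

Run:
```python
from h import *
go(.5,.067,.15,-9.5)
c=shot('wrist','w5.png')
I=cv2.imread('pics/w5.png')
cv2.imwrite('pics/w5c.png',cv2.resize(I[60:300,120:440],(800,600),interpolation=cv2.INTER_CUBIC))
s=shot('side','s5.png');x,y=proj(s,[.5,.065,.14]).astype(int);print(x,y)
```

```text
t 8.55 pos [0.5007 0.0669 0.1707] jaw yaw -9.16 down [ 1.6e-03  7.0e-04 -1.0e+00] F [-0.02  0.36 -0.45] w 0.0256
total cm tool [ 0.01  2.07 -0.07] norm 2.07 twist units 0.06
249 180
```

View pics/w5c.png

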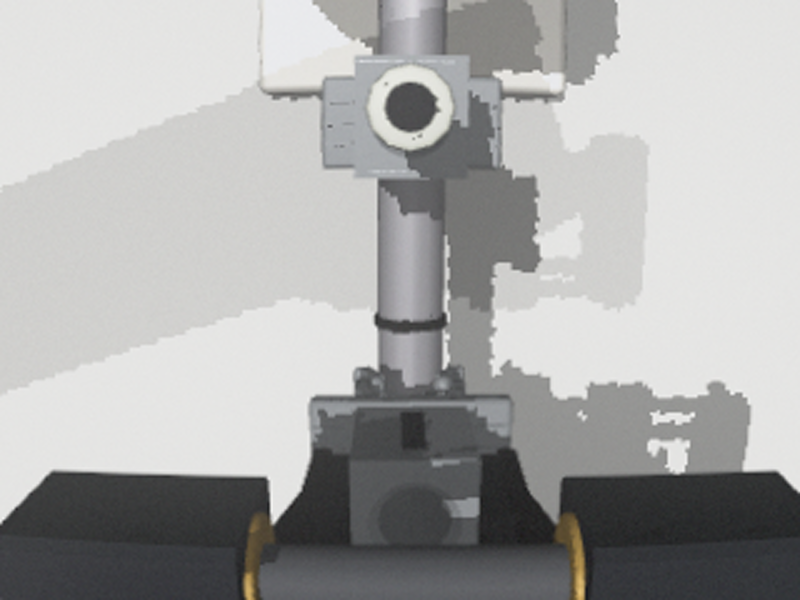

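Shaft centre (crop x 410) lines up with the feet (355–465, centre 410) and the tabs (411.5). Going down by feel.

servo_tool(
  dp=[
    [0,0.4,0],
    [0,0.4,0],
    [0,0.3,0],
    [0,0.2,0],
    [0,0,0],
  ],
  twist=[0.07,0,0,0,0],
)

```text
t: 9.15
eef_pos: [0.4998, 0.067, 0.1563]
orientation: [0.456, -0.457, 0.54, -0.54]
contact_force: [-0.6, 0.1, 0.3]
gripper_width: 0.026
```

servo_tool(
  dp=[
    [0,0.2,0],
    [0,0.2,0],
    [0,0,0],
  ],
  twist=[0,0,0],
)

```text
t: 9.45
eef_pos: [0.4999, 0.067, 0.1524]
orientation: [0.457, -0.457, 0.54, -0.54]
contact_force: [-0.4, -1.3, -1.1]
gripper_width: 0.0255
```

servo_tool(
  dp=[
    [0,0.2,0],
    [0,0.1,0],
    [0,0,0],
  ],
  twist=[0,0,0],
)

```text
t: 9.75
eef_pos: [0.5001, 0.067, 0.1495]
orientation: [-0.457, 0.457, -0.54, 0.54]
contact_force: [0.5, 0.8, -0.7]
gripper_width: 0.0257
```

servo_tool(
  dp=[
    [0,0.2,0],
    [0,0,0],
  ],
  twist=[0,0],
)

```text
t: 9.95
eef_pos: [0.5006, 0.067, 0.1478]
orientation: [-0.457, 0.456, -0.54, 0.54]
contact_force: [2.4, -0.6, 0.3]
gripper_width: 0.0258
```

servo_tool(
  dp=[
    [0,0.1,0],
    [0,0,0],
  ],
  twist=[0,0],
)

```text
t: 10.15
eef_pos: [0.5006, 0.0671, 0.147]
orientation: [-0.457, 0.456, -0.54, 0.54]
contact_force: [3.5, 1.5, 2.6]
gripper_width: 0.0259
```

servo_tool(
  dp=[
    [0,0.1,0],
    [0,0,0],
  ],
  twist=[0,0],
)

```text
t: 10.35
eef_pos: [0.5005, 0.0672, 0.1461]
orientation: [-0.457, 0.456, -0.54, 0.54]
contact_force: [0.6, 0.0, 5.8]
gripper_width: 0.0258
```

servo_tool(
  dp=[
    [0,0.1,0],
    [0,0,0],
  ],
  twist=[0,0],
)

```text
t: 10.55
eef_pos: [0.5007, 0.0672, 0.1454]
orientation: [-0.457, 0.456, -0.54, 0.54]
contact_force: [1.9, 0.0, 6.9]
gripper_width: 0.0263
```

servo_tool(
  dp=[
    [0,0.15,0],
    [0,0,0],
  ],
  twist=[0,0],
)

```text
t: 10.75
eef_pos: [0.5009, 0.0673, 0.1442]
orientation: [-0.457, 0.456, -0.54, 0.54]
contact_force: [0.2, 0.1, 10.6]
gripper_width: 0.0255
```

servo_tool(
  dp=[
    [0,0.15,0],
    [0,0,0],
  ],
  twist=[0,0],
)

```text
t: 10.95
eef_pos: [0.501, 0.0674, 0.1429]
orientation: [-0.457, 0.456, -0.54, 0.54]
contact_force: [0.1, -0.8, 12.2]
gripper_width: 0.0258
```

servo_tool(
  dp=[
    [0,0.15,0],
    [0,0,0],
  ],
  twist=[0,0],
)

```text
t: 11.15
eef_pos: [0.5009, 0.0674, 0.1414]
orientation: [-0.457, 0.456, -0.54, 0.54]
contact_force: [1.6, 0.9, 10.9]
gripper_width: 0.0257
```

servo_tool(
  dp=[
    [0,0.15,0],
    [0,0,0],
  ],
  twist=[0,0],
)

```text
t: 11.35
eef_pos: [0.5007, 0.0674, 0.1395]
orientation: [-0.457, 0.456, -0.54, 0.54]
contact_force: [1.8, 0.1, 6.7]
gripper_width: 0.026
```

servo_tool(
  dp=[
    [0,0.15,0],
    [0,0,0],
  ],
  twist=[0,0],
)

```text
t: 11.55
eef_pos: [0.5004, 0.0673, 0.1375]
orientation: [-0.457, 0.456, -0.54, 0.54]
contact_force: [1.7, 0.8, 3.8]
gripper_width: 0.0255
```

servo_tool(
  dp=[
    [0,0.15,0],
    [0,0,0],
  ],
  twist=[0,0],
)

```text
t: 11.75
eef_pos: [0.5001, 0.0672, 0.1355]
orientation: [0.457, -0.457, 0.54, -0.54]
contact_force: [2.8, 1.6, 0.4]
gripper_width: 0.026
```

servo_tool(
  dp=[
    [0,0.1,0],
    [0,0,0],
  ],
  twist=[0,0],
)

```text
t: 11.95
eef_pos: [0.4999, 0.067, 0.1342]
orientation: [0.456, -0.457, 0.54, -0.54]
contact_force: [4.7, -0.3, -2.1]
gripper_width: 0.0262
```

servo_tool(
  dp=[
    [0,0.1,0],
    [0,0,0],
  ],
  twist=[0,0],
)

```text
t: 12.15
eef_pos: [0.4998, 0.0669, 0.1331]
orientation: [0.456, -0.457, 0.54, -0.54]
contact_force: [5.0, 0.5, -5.5]
gripper_width: 0.0256
```

servo_tool(
  dp=[
    [0,0.1,0],
    [0,0,0],
  ],
  twist=[0,0],
)

```text
t: 12.35
eef_pos: [0.4997, 0.0669, 0.1321]
orientation: [0.456, -0.457, 0.54, -0.54]
contact_force: [3.9, 0.5, -8.0]
gripper_width: 0.026
```

servo_tool(
  dp=[
    [0,0.1,0.04],
    [0,0,0],
  ],
  twist=[0,0],
)

```text
t: 12.55
eef_pos: [0.5, 0.0669, 0.1312]
orientation: [0.456, -0.457, 0.54, -0.54]
contact_force: [3.8, -0.2, -8.1]
gripper_width: 0.0256
```

servo_tool(
  dp=[
    [0,0.08,0],
    [0,0,0],
  ],
  twist=[0,0],
)

```text
t: 12.75
eef_pos: [0.5004, 0.0669, 0.1309]
orientation: [0.457, -0.457, 0.54, -0.54]
contact_force: [3.0, 0.3, -4.4]
gripper_width: 0.0261
```

servo_tool(
  dp=[
    [0,0.08,0],
    [0,0,0],
  ],
  twist=[0,0],
)

```text
t: 12.95
eef_pos: [0.5006, 0.067, 0.1307]
orientation: [0.457, -0.456, 0.54, -0.54]
contact_force: [-0.6, -1.1, 4.2]
gripper_width: 0.0259
```

servo_tool(
  dp=[
    [0,0.05,0],
    [0,0,0],
  ],
  twist=[0,0],
)

```text
t: 13.15
eef_pos: [0.5007, 0.0671, 0.1307]
orientation: [0.457, -0.456, 0.54, -0.54]
contact_force: [-2.1, -0.1, 11.1]
gripper_width: 0.0259
```

servo_tool(
  dp=[
    [0,-0.1,0],
    [0,0,0],
  ],
  twist=[0,0],
)

```text
t: 13.35
eef_pos: [0.5006, 0.067, 0.1308]
orientation: [0.457, -0.456, 0.54, -0.54]
contact_force: [1.4, -0.7, 1.6]
gripper_width: 0.0257
```

servo_tool(
  dp=[
    [0,0,0],
    [0,0,0],
    [0,0,0],
    [0,0,0],
  ],
  twist=[0,0,0,0],
  jaw=0.4,
)

```text
t: 13.75
eef_pos: [0.5002, 0.067, 0.1304]
orientation: [0.456, -0.457, 0.54, -0.54]
contact_force: [-0.1, -0.1, -0.3]
gripper_width: 0.0487
```

servo_tool(
  dp=[
    [0,-2,0],
    [0,-4,0],
    [0,-4.5,0],
    [0,-4,0],
    [0,-2.5,0],
    [0,0,0],
    [0,0,0],
  ],
  twist=[0,0,0,0,0,0,0],
  jaw=0,
)

```text
t: 14.45
eef_pos: [0.5005, 0.067, 0.3004]
orientation: [0.457, -0.456, 0.54, -0.54]
contact_force: [-0.0, 0.5, 0.3]
gripper_width: 0.0865
```

Run:
```python
from h import *
go(.61,-.326,.30)
c=shot('wrist','w6.png');print(proj(c,[.5006,.067,.169]))
s=shot('side','s6.png')
I=cv2.imread('pics/w6.png');J=cv2.imread('pics/side0.png');S=cv2.imread('pics/s6.png')
cv2.imwrite('pics/c6.png',np.vstack([cv2.resize(I[90:270,165:405],(400,300),interpolation=cv2.INTER_CUBIC),cv2.resize(S[130:220,200:320],(400,300),interpolation=cv2.INTER_CUBIC)]))
```

```text
t 14.45 pos [0.5005 0.067  0.3004] jaw yaw -9.56 down [ 2.e-04  3.e-04 -1.e+00] F [-0.01  0.46  0.26] w 0.0865
total cm tool [3.694e+01 3.000e-02 1.733e+01] norm 40.8 twist units None
[283.92913663 191.29168684]
```

View pics/c6.png

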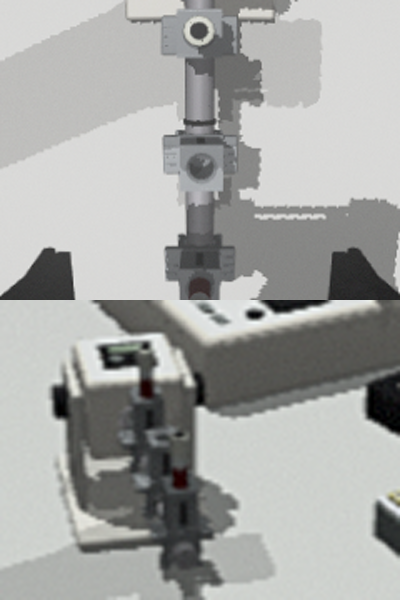

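Holder sits upright between the rings, level with its neighbours; mouth at w6 of about (285.6,190.2). Now the tube.

servo_tool(
  dp=[
    [2.5,0,1.2],
    [4,0,1.9],
    [4,0,1.9],
    [4,0,1.9],
    [4,0,1.9],
    [4,0,1.9],
    [4,0,1.9],
    [4,0,1.9],
    [4,0,1.8],
    [2.4,0,1.0],
  ],
  twist=[0,0,0,0,0,0,0,0,0,0],
)

```text
t: 15.55
eef_pos: [0.6088, -0.329, 0.298]
orientation: [0.455, -0.457, 0.541, -0.54]
contact_force: [0.1, 0.5, 0.8]
gripper_width: 0.0871
```

servo_tool(
  dp=[
    [0,3.5,0],
    [0,4,0],
    [0,3.5,0],
    [0,2,0],
    [0,0,0],
    [0,0,0],
  ],
  twist=[0,0,0,0,0,0],
)

```text
t: 16.15
eef_pos: [0.6095, -0.3257, 0.1704]
orientation: [0.456, -0.457, 0.54, -0.54]
contact_force: [-0.1, -0.6, 0.8]
gripper_width: 0.0871
```

Run:
```python
from h import *
go(.61,-.326,.07)
c=shot('wrist','w7.png');print(proj(c,[.61,-.326,.09]))
I=cv2.imread('pics/w7.png')
cv2.imwrite('pics/w7c.png',cv2.resize(I[120:285,175:395],(800,600),interpolation=cv2.INTER_CUBIC))
c=load('w6.png');M=onz(c,285.6,190.2,.169);print('mouth',M)
```

```text
t 16.15 pos [ 0.6095 -0.3257  0.1704] jaw yaw -9.58 down [-1.1e-03  2.0e-04 -1.0e+00] F [-0.06 -0.61  0.83] w 0.0871
total cm tool [ 0.02 10.04  0.07] norm 10.04 twist units None
[284.29445657 205.6572124 ]
mouth [0.50244224 0.06783421 0.169     ]
```

View pics/w7c.png

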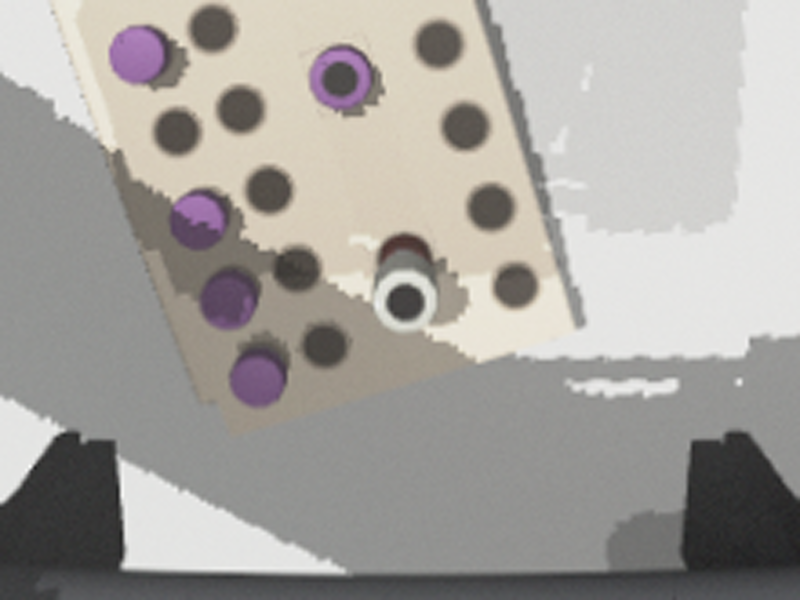

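Tall tube's white cap top at w7 (286.4,202.8); neighbouring caps clear.

Run:
```python
from h import *
c=load('w7.png');P=onz(c,286.4,202.8,.09);o=r.get_obs();R=Rq(o['orientation'])
print(P,(R.T@(P-np.array(o['eef_pos']))*1000).round(1)); print(tri([(c,286.4,202.8),(load('side0.png'),349.6,268.5),(load('top0.png'),378,194.6)]))
```

```text
[ 0.61219121 -0.32379919  0.09      ] [-2.6 81.4  1.8]
(array([ 0.61098055, -0.32475363,  0.08899682]), [np.float64(0.001327180690261071), np.float64(0.0013729182599013254), np.float64(0.0013832867048920812)])
```

servo_tool(
  dp=[
    [-0.24,2.5,0.04],
    [0,3,0],
    [0,2,0],
    [0,1.3,0],
    [0,0.8,0],
    [0,0.4,0],
    [0,0,0],
    [0,0,0],
  ],
  twist=[0,0,0,0,0,0,0,0],
  jaw=0.5,
)

```text
t: 17.0
eef_pos: [0.611, -0.3237, 0.0715]
orientation: [-0.457, 0.456, -0.54, 0.54]
contact_force: [-0.1, -0.1, -0.2]
gripper_width: 0.0443
```

servo_tool(
  dp=[
    [0,0,0],
    [0,0,0],
    [0,0,0],
    [0,0,0],
    [0,0,0],
    [0,0,0],
  ],
  twist=[0,0,0,0,0,0],
  jaw=1,
)

```text
t: 17.6
eef_pos: [0.6105, -0.3233, 0.0705]
orientation: [0.457, -0.457, 0.54, -0.54]
contact_force: [-0.3, -0.6, 0.1]
gripper_width: 0.0047
```

servo_tool(
  dp=[
    [0,-0.5,0],
    [0,-0.5,0],
    [0,0,0],
    [0,0,0],
  ],
  twist=[0,0,0,0],
)

```text
t: 18.0
eef_pos: [0.6107, -0.3234, 0.0808]
orientation: [-0.457, 0.456, -0.54, 0.54]
contact_force: [-0.1, -0.2, 0.1]
gripper_width: 0.0005
```

The gripper shut on nothing. Looking.

servo_tool(
  dp=[
    [0,-3,0],
    [0,-4,0],
    [0,-2,0],
    [0,0,0],
    [0,0,0],
  ],
  twist=[0,0,0,0,0],
  jaw=0,
)

```text
t: 18.5
eef_pos: [0.6105, -0.3232, 0.1702]
orientation: [0.457, -0.457, 0.54, -0.54]
contact_force: [0.4, 0.3, -0.6]
gripper_width: 0.0329
```

Run:
```python
from h import *
go(.61,-.326,.07)
c=shot('wrist','w8.png');s=shot('side','s8.png')
I=cv2.imread('pics/w8.png');S=cv2.imread('pics/s8.png')
cv2.imwrite('pics/w8c.png',np.hstack([cv2.resize(I[120:285,175:395],(400,300),interpolation=cv2.INTER_CUBIC),cv2.resize(S[220:325,250:390],(400,300),interpolation=cv2.INTER_CUBIC)]))
```

```text
t 18.50 pos [ 0.6105 -0.3232  0.1702] jaw yaw -9.56 down [ 1.e-04  3.e-04 -1.e+00] F [ 0.44  0.31 -0.61] w 0.0329
total cm tool [ 2.800e-01  1.002e+01 -1.000e-02] norm 10.03 twist units None
```

View pics/w8c.png

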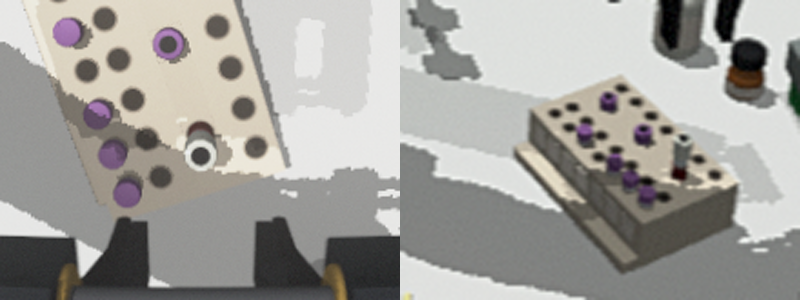

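w8: the tube is untouched, cap at about (285,205.3), centred between the fingers; finger-tip front edges appear at row 240 or so. I'll project the known tip position to test the wrist calibration along tool x (I've used my 12 views, so numbers only from here).

Run:
```python
from h import *
c=load('w8.png');o=r.get_obs();R=Rq(o['orientation']);p=np.array(o['eef_pos'])
for q in [(-9.5,0,16.5),(-9.5,-19,16.5),(0,0,16.5),(-9.5,-13,16.5),(9.5,0,16.5)]: print(q,proj(c,p+R@np.array(q)/1000).round(1))
print('cap now',proj(c,[.6105,-.3232,.09]),proj(c,[.6105,-.3232,.05]))
I=cv2.imread('pics/w8.png');g=I.astype(int).sum(2)
print(g[232:252,245:258:3].tolist())
# bright cap blob
hsv=cv2.cvtColor(I,cv2.COLOR_BGR2HSV);print(hsv[190:220,285].tolist())
print(hsv[205,270:302].tolist())
```

```text
(-9.5, 0, 16.5) [308.7 226. ]
(-9.5, -19, 16.5) [311.1 237.5]
(0, 0, 16.5) [308.4 240.3]
(-9.5, -13, 16.5) [310.3 233.6]
(9.5, 0, 16.5) [308.  254.1]
cap now [283.44633836 205.43049524] [283.69763336 193.96572367]
[[321, 314, 447, 444, 448], [322, 379, 447, 442, 445], [396, 436, 444, 450, 450], [441, 442, 450, 446, 445], [444, 441, 447, 444, 439], [448, 445, 446, 441, 450], [424, 447, 446, 448, 447], [293, 448, 443, 447, 446], [148, 445, 443, 446, 448], [135, 326, 328, 335, 446], [138, 185, 170, 176, 441], [140, 149, 151, 147, 439], [127, 142, 143, 139, 433], [143, 145, 146, 151, 439], [145, 136, 146, 139, 434], [138, 150, 146, 138, 432], [142, 146, 144, 146, 437], [146, 136, 142, 135, 437], [141, 133, 139, 144, 430], [139, 134, 140, 135, 425]]
[[4, 76, 91], [4, 51, 114], [24, 11, 114], [20, 12, 124], [26, 15, 123], [26, 15, 121], [30, 12, 148], [35, 13, 210], [30, 7, 228], [30, 7, 226], [36, 13, 203], [23, 14, 74], [8, 14, 71], [12, 18, 71], [0, 7, 69], [165, 8, 68], [20, 11, 71], [0, 8, 68], [10, 11, 69], [15, 15, 68], [20, 8, 93], [30, 9, 168], [35, 7, 225], [35, 7, 225], [21, 24, 177], [18, 31, 163], [18, 31, 163], [17, 33, 164], [19, 34, 163], [19, 34, 163]]
[[18, 36, 162], [16, 33, 163], [16, 33, 163], [17, 33, 161], [16, 34, 166], [18, 32, 160], [21, 16, 163], [30, 6, 224], [35, 7, 223], [34, 8, 216], [30, 3, 97], [0, 7, 69], [30, 4, 65], [0, 14, 72], [173, 15, 70], [165, 8, 68], [8, 15, 70], [0, 18, 72], [10, 11, 69], [20, 10, 76], [36, 10, 134], [34, 8, 222], [37, 10, 222], [30, 13, 212], [21, 24, 151], [20, 34, 166], [19, 34, 164], [21, 35, 167], [21, 32, 165], [17, 33, 164], [19, 33, 163], [21, 31, 163]]
```

The tips show ~15 px (about 20 mm) nearer the camera than the stated TCP, so the real tips passed just above the cap. Going about 17 mm lower with narrow jaws, watching the force.

servo_tool(
  dp=[
    [0,1.5,0],
    [0,2,0],
    [0,2,0],
    [0,2,0],
    [0,1.5,0],
    [0,0.8,0],
    [0,0.4,0],
    [0,0,0],
  ],
  twist=[0,0,0,0,0,0,0,0],
  jaw=0.65,
)

```text
t: 19.4
eef_pos: [0.6105, -0.3234, 0.0683]
orientation: [0.457, -0.457, 0.54, -0.54]
contact_force: [-0.2, -0.2, -0.3]
gripper_width: 0.0303
```

servo_tool(
  dp=[
    [0,0.5,0],
    [0,0.5,0],
    [0,0.4,0],
    [0,0,0],
  ],
  twist=[0,0,0,0],
)

```text
t: 19.8
eef_pos: [0.6103, -0.3231, 0.0539]
orientation: [0.457, -0.457, 0.54, -0.54]
contact_force: [0.4, -0.2, -0.1]
gripper_width: 0.0304
```

servo_tool(
  dp=[
    [0,0,0],
    [0,0,0],
    [0,0,0],
    [0,0,0],
    [0,0,0],
  ],
  twist=[0,0,0,0,0],
  jaw=1,
)

```text
t: 20.3
eef_pos: [0.6106, -0.3234, 0.0547]
orientation: [-0.457, 0.457, -0.54, 0.54]
contact_force: [0.4, -0.1, 1.8]
gripper_width: 0.0148
```

servo_tool(
  dp=[
    [0,-1,0],
    [0,-2,0],
    [0,-3,0],
    [0,-4,0],
    [0,-4,0],
    [0,-4,0],
    [0,-3.5,0],
    [0,-2.2,0],
    [0,0,0],
  ],
  twist=[0,0,0,0,0,0,0,0,0],
)

```text
t: 21.2
eef_pos: [0.6111, -0.3244, 0.2961]
orientation: [-0.457, 0.456, -0.538, 0.542]
contact_force: [-0.3, -0.8, -0.5]
gripper_width: 0.0147
```

Run:
```python
from h import *
go(.5005,.067,.29,-9.56)
c=shot('wrist','w9.png');o=r.get_obs();R=Rq(o['orientation']);p=np.array(o['eef_pos'])
I=cv2.imread('pics/w9.png');hsv=cv2.cvtColor(I,cv2.COLOR_BGR2HSV)
for y in(0,10,20,30,40): print(y,proj(c,p+R@np.array([0,y-9.7+9.7,0])/1000).round(1))
for v in range(150,262,6): print(v,' '.join('%d/%d/%d'%tuple(h) for h in hsv[v,270:304:3]))
```

```text
t 21.20 pos [ 0.6111 -0.3244  0.2961] jaw yaw -9.58 down [ 0.0051 -0.0028 -1.    ] F [-0.25 -0.8  -0.55] w 0.0147
total cm tool [-36.76   0.44 -17.42] norm 40.68 twist units -0.0
0 [282.  239.5]
10 [282.1 233.7]
20 [282.2 228.4]
30 [282.3 223.6]
40 [282.4 219.1]
150 22/30/221 22/30/221 21/30/221 20/29/220 21/30/220 21/30/221 21/27/221 22/29/221 21/30/222 20/30/222 23/28/219 22/29/219
156 21/33/219 19/31/219 18/33/219 21/31/220 22/31/219 22/29/219 22/30/220 21/30/220 23/29/220 18/36/164 19/29/96 18/34/127
162 21/30/221 20/29/220 19/33/218 22/29/221 23/28/220 28/13/236 27/12/234 28/13/237 28/13/237 16/35/151 14/26/108 15/28/110
168 26/15/236 26/15/237 28/14/234 16/29/115 15/31/131 18/36/129 19/34/156 28/14/237 26/15/236 28/14/236 26/15/237 25/14/237
174 26/15/236 26/15/236 26/15/237 24/23/223 17/29/124 18/32/134 22/20/229 25/14/235 23/14/237 25/14/236 23/18/231 15/28/109
180 26/15/236 24/15/236 24/16/236 24/15/236 28/14/235 28/14/237 26/15/237 28/15/236 25/13/237 26/15/236 26/15/236 24/18/233
186 15/35/102 21/21/227 24/15/237 24/16/237 26/16/236 22/16/237 25/14/236 21/15/237 24/16/237 
[... 655 characters left out ...]
68 8/61/67 0/21/87 60/3/150 45/3/149 45/3/150
228 0/0/151 40/5/152 0/53/63 2/57/67 4/69/63 0/55/65 6/59/65 0/60/64 3/43/71 40/5/151 90/2/151 45/3/149
234 45/3/149 75/3/150 2/63/61 2/63/65 0/64/60 4/65/63 0/66/62 2/64/64 178/63/65 60/2/150 45/3/148 45/3/150
240 0/2/149 60/2/151 178/63/65 60/5/97 120/3/96 60/3/98 80/8/99 60/5/102 3/72/64 75/3/151 45/3/149 40/5/151
246 165/10/51 30/5/148 30/9/89 20/8/90 38/11/93 30/11/91 42/14/94 36/14/94 36/13/96 50/5/148 150/5/48 60/6/44
252 135/20/51 53/11/91 23/11/92 30/8/92 38/11/94 45/11/95 45/11/93 35/16/97 42/13/96 36/14/94 50/18/43 0/6/44
258 150/11/46 30/6/90 38/8/122 30/12/124 36/10/125 30/8/125 36/10/125 30/12/126 30/10/127 30/10/105 120/5/51 0/6/44
```

servo_tool(
  dp=[
    [-2,0,-1],
    [-4,0,-1.9],
    [-4,0,-1.9],
    [-4,0,-1.9],
    [-4,0,-1.9],
    [-4,0,-1.9],
    [-4,0,-1.9],
    [-4,0,-1.9],
    [-4,0,-1.8],
    [-2.4,0,-1.1],
  ],
  twist=[0,0,0,0,0,0,0,0,0,0],
)

```text
t: 22.25
eef_pos: [0.4996, 0.0679, 0.2906]
orientation: [0.457, -0.458, 0.539, -0.538]
contact_force: [-0.5, 0.2, -0.6]
gripper_width: 0.0147
```

servo_tool(
  dp=[
    [0,0,0],
    [0,0,0],
    [0,0,0],
  ],
  twist=[0,0,0],
)

```text
t: 22.55
eef_pos: [0.5014, 0.0627, 0.2912]
orientation: [-0.456, 0.456, -0.54, 0.54]
contact_force: [0.2, 0.3, -0.7]
gripper_width: 0.0145
```

Run:
```python
from h import *
go(.501,.068,.225,-9.56)
```

```text
t 22.55 pos [0.5014 0.0627 0.2912] jaw yaw -9.67 down [-5.e-04 -5.e-04 -1.e+00] F [ 0.25  0.3  -0.75] w 0.0145
total cm tool [-0.51  6.62 -0.13] norm 6.64 twist units -0.02
```

Move above the mouth and check in numbers where tube and mouth appear in the wrist image.

servo_tool(
  dp=[
    [-0.3,2,-0.1],
    [-0.2,2,0],
    [0,1.5,0],
    [0,1,0],
    [0,0,0],
    [0,0,0],
  ],
  twist=[0,0,0,0,0,0],
)

```text
t: 23.15
eef_pos: [0.5016, 0.0687, 0.227]
orientation: [-0.456, 0.456, -0.54, 0.54]
contact_force: [1.3, 0.4, 0.1]
gripper_width: 0.0149
```

Run:
```python
from h import *
go(.501,.068,.2137,-9.56)
c=shot('wrist','w10.png');s=shot('side','s10.png')
o=r.get_obs();R=Rq(o['orientation']);p=np.array(o['eef_pos'])
P=lambda x,y,z:proj(c,p+R@np.array([x,y,z])/1000).round(1)
print('bottom exp',P(0,44.7,1.4),'mouth exp',proj(c,[.5024,.0678,.169]),'tower top corners',P(-14.1,56,-13),P(-14.1,56,13))
g=cv2.imread('pics/w10.png').astype(int).sum(2)
print('cols 258..312 step2')
for v in range(190,246,3): print(v,g[v,258:314:2].tolist())
```

```text
t 23.15 pos [0.5016 0.0687 0.227 ] jaw yaw -9.63 down [ 4.e-04  0.e+00 -1.e+00] F [1.31 0.43 0.11] w 0.0149
total cm tool [ 0.07  1.33 -0.04] norm 1.33 twist units -0.01
bottom exp [285.3 218.2] mouth exp [284.53609678 214.15762661] tower top corners [266.5 196.1] [300.4 196.1]
cols 258..312 step2
190 [475, 474, 475, 478, 476, 459, 271, 270, 270, 267, 267, 270, 184, 186, 183, 269, 270, 263, 270, 267, 270, 357, 477, 473, 478, 476, 464, 434]
193 [474, 469, 475, 472, 474, 457, 281, 276, 274, 269, 270, 269, 179, 174, 184, 265, 277, 272, 271, 270, 267, 285, 290, 428, 474, 473, 459, 443]
196 [469, 469, 474, 469, 470, 396, 282, 286, 279, 284, 285, 283, 255, 256, 254, 277, 280, 281, 281, 279, 295, 297, 285, 292, 284, 327, 450, 442]
199 [472, 464, 464, 465, 463, 463, 463, 460, 465, 466, 461, 467, 497, 469, 491, 463, 463, 468, 459, 493, 466, 466, 288, 292, 286, 288, 456, 436]
202 [471, 435, 438, 460, 466, 464, 457, 469, 466, 462, 463, 463, 455, 457, 454, 464, 466, 461, 462, 461, 462, 468, 281, 292, 285, 289, 408, 437]
205 [467, 463, 460, 466, 464, 466, 465, 464, 465, 463, 394, 319, 323, 300, 3
[... 1253 characters left out ...]
 676, 668, 551, 540, 264, 173, 170, 167, 166, 172, 167, 164, 168, 158, 171, 385, 357, 411, 428, 434, 436, 431, 428, 427]
235 [679, 675, 677, 677, 677, 677, 677, 676, 246, 170, 179, 167, 169, 163, 157, 166, 157, 157, 162, 425, 430, 427, 425, 426, 431, 426, 428, 429]
238 [626, 627, 679, 676, 673, 677, 675, 674, 244, 163, 169, 205, 275, 284, 288, 279, 221, 162, 154, 369, 427, 426, 431, 432, 436, 429, 427, 391]
241 [172, 166, 164, 540, 540, 536, 548, 672, 249, 192, 277, 280, 280, 275, 280, 282, 279, 283, 183, 306, 422, 356, 342, 338, 337, 318, 131, 128]
244 [161, 171, 165, 166, 169, 165, 163, 555, 219, 281, 264, 270, 272, 269, 278, 276, 275, 272, 279, 263, 418, 139, 149, 141, 136, 135, 134, 141]
```

Tower top appears at columns 268–301, rows 198–230 (mouth centre about (284.7,214)); tube bottom centred at column 285.3. Aligned, so lowering by feel.

servo_tool(
  dp=[
    [0.05,0.5,-0.02],
    [0,0.5,0],
    [0,0.3,0],
    [0,0,0],
  ],
  twist=[0,0,0,0],
)

```text
t: 23.65
eef_pos: [0.5006, 0.0688, 0.213]
orientation: [0.456, -0.457, 0.54, -0.54]
contact_force: [0.1, -0.1, -0.0]
gripper_width: 0.0143
```

servo_tool(
  dp=[
    [0,0.3,0],
    [0,0.3,0],
    [0,0,0],
  ],
  twist=[0,0,0],
)

```text
t: 23.95
eef_pos: [0.5008, 0.0687, 0.2071]
orientation: [0.456, -0.457, 0.54, -0.54]
contact_force: [-0.3, 0.1, -0.4]
gripper_width: 0.0147
```

servo_tool(
  dp=[
    [0,0.4,0],
    [0,0.4,0],
    [0,0,0],
  ],
  twist=[0,0,0],
)

```text
t: 24.25
eef_pos: [0.5006, 0.0688, 0.1989]
orientation: [0.456, -0.457, 0.54, -0.54]
contact_force: [0.4, 0.4, -0.3]
gripper_width: 0.0148
```

servo_tool(
  dp=[
    [0,0.4,0],
    [0,0.4,0],
    [0,0.4,0],
    [0,0.3,0],
    [0,0,0],
  ],
  twist=[0,0,0,0,0],
)

```text
t: 24.75
eef_pos: [0.5007, 0.0688, 0.184]
orientation: [0.456, -0.457, 0.54, -0.54]
contact_force: [0.1, 0.8, -0.1]
gripper_width: 0.0146
```

servo_tool(
  dp=[
    [0,0.15,0],
    [0,0.15,0],
    [0,0,0],
  ],
  twist=[0,0,0],
)

```text
t: 25.05
eef_pos: [0.5009, 0.0688, 0.1814]
orientation: [0.457, -0.457, 0.54, -0.54]
contact_force: [-0.3, 0.4, 0.1]
gripper_width: 0.0147
```

servo_tool(
  dp=[
    [0,0.15,0],
    [0,0,0],
  ],
  twist=[0,0],
)

```text
t: 25.25
eef_pos: [0.5009, 0.0688, 0.1799]
orientation: [0.457, -0.457, 0.54, -0.54]
contact_force: [0.2, -0.3, -1.0]
gripper_width: 0.0144
```

servo_tool(
  dp=[
    [0,0.1,0],
    [0,0,0],
  ],
  twist=[0,0],
)

```text
t: 25.45
eef_pos: [0.5009, 0.0688, 0.1789]
orientation: [0.457, -0.457, 0.54, -0.54]
contact_force: [0.0, 0.5, -0.3]
gripper_width: 0.0145
```

servo_tool(
  dp=[
    [0,0.1,0],
    [0,0,0],
  ],
  twist=[0,0],
)

```text
t: 25.65
eef_pos: [0.501, 0.0689, 0.178]
orientation: [0.457, -0.457, 0.54, -0.54]
contact_force: [0.1, 0.7, -0.7]
gripper_width: 0.0148
```

servo_tool(
  dp=[
    [0,0.08,0],
    [0,0,0],
  ],
  twist=[0,0],
)

```text
t: 25.85
eef_pos: [0.5014, 0.069, 0.1778]
orientation: [-0.457, 0.456, -0.54, 0.54]
contact_force: [-0.0, -0.6, 4.7]
gripper_width: 0.0151
```

servo_tool(
  dp=[
    [0,0.06,0],
    [0,0,0],
  ],
  twist=[0,0],
)

```text
t: 26.05
eef_pos: [0.5018, 0.0691, 0.1777]
orientation: [-0.457, 0.456, -0.54, 0.54]
contact_force: [-1.0, 0.3, 9.1]
gripper_width: 0.0144
```

Floor felt at TCP 0.1778, exactly where predicted, which also confirms the holder is home. Release.

servo_tool(
  dp=[
    [0,-0.1,0],
    [0,0,0],
  ],
  twist=[0,0],
)

```text
t: 26.25
eef_pos: [0.5011, 0.0689, 0.1779]
orientation: [-0.457, 0.456, -0.54, 0.54]
contact_force: [0.5, -0.9, 4.1]
gripper_width: 0.0146
```

servo_tool(
  dp=[
    [0,0,0],
    [0,0,0],
    [0,0,0],
    [0,0,0],
  ],
  twist=[0,0,0,0],
  jaw=0.4,
)

```text
t: 26.65
eef_pos: [0.5008, 0.0688, 0.1775]
orientation: [0.457, -0.457, 0.54, -0.54]
contact_force: [0.1, -0.2, -0.2]
gripper_width: 0.0388
```

servo_tool(
  dp=[
    [0,-1,0],
    [0,-2,0],
    [0,-3,0],
    [0,-4,0],
    [0,-3,0],
    [0,-1,0],
    [0,0,0],
    [0,0,0],
  ],
  twist=[0,0,0,0,0,0,0,0],
)

```text
t: 27.45
eef_pos: [0.5006, 0.0687, 0.3167]
orientation: [0.456, -0.457, 0.54, -0.54]
contact_force: [0.6, -0.2, -0.0]
gripper_width: 0.0522
```

Run:
```python
from h import *
go(.501,.068,.3)
c=shot('wrist','w11.png');s=shot('side','s11.png');t=shot('top','t11.png')
X=[.5008,.0685,.2131]
for n,cc,f in(('w',c,'w11'),('s',s,'s11'),('t',t,'t11')):
    u=proj(cc,X);I=cv2.imread('pics/%s.png'%f);g=I.astype(int).sum(2)
    m=((g>560)).astype(np.uint8) if n!='t' else (g>330).astype(np.uint8)
    print(n,u.round(1)); x,y=u.round().astype(int)
    k=14 if n=='w' else 7
    for v in range(y-k,y+k+1,2 if n=='w' else 1): print(v,g[v,x-k:x+k+1:2 if n=='w' else 1].tolist())
```

```text
t 27.45 pos [0.5006 0.0687 0.3167] jaw yaw -9.56 down [-1.2e-03 -4.0e-04 -1.0e+00] F [ 0.6  -0.17 -0.03] w 0.0522
total cm tool [0.07 1.67 0.06] norm 1.67 twist units None
w [284.1 198.5]
185 [558, 559, 501, 464, 362, 221, 200, 237, 271, 264, 212, 242, 397, 492, 446]
187 [437, 504, 566, 561, 381, 227, 269, 370, 355, 347, 323, 232, 317, 516, 536]
189 [553, 554, 559, 559, 384, 254, 374, 367, 350, 353, 321, 308, 289, 398, 379]
191 [554, 535, 560, 564, 425, 343, 387, 502, 655, 657, 617, 421, 296, 381, 362]
193 [675, 663, 575, 558, 501, 377, 642, 654, 598, 583, 624, 645, 504, 376, 398]
195 [674, 631, 587, 566, 550, 477, 654, 437, 211, 218, 245, 596, 628, 332, 359]
197 [673, 651, 569, 560, 557, 634, 485, 218, 207, 217, 210, 319, 637, 399, 368]
199 [674, 603, 573, 555, 556, 601, 619, 210, 209, 214, 206, 298, 629, 398, 376]
201 [674, 603, 581, 566, 530, 536, 639, 378, 210, 209, 226, 518, 613, 429, 357]
203 [673, 667, 603, 586, 449, 507, 677, 677, 499, 508, 583, 686, 632, 352, 348]
205 [671, 665, 605, 589, 451, 508, 583, 645, 675, 667, 646, 444, 602, 348, 350]
207 [673, 605, 599, 587, 440, 51
[... 1987 characters left out ...]
219, 250, 240, 235, 204, 137, 185, 245, 237, 241, 214, 133, 63]
226 [216, 209, 219, 231, 241, 241, 231, 165, 169, 223, 238, 234, 220, 145, 55]
227 [212, 214, 189, 214, 241, 230, 228, 171, 123, 196, 230, 225, 227, 159, 74]
228 [222, 204, 203, 217, 234, 239, 232, 191, 129, 191, 228, 222, 223, 172, 85]
229 [218, 212, 201, 209, 216, 218, 219, 192, 122, 172, 221, 225, 223, 194, 121]
230 [219, 215, 208, 197, 196, 202, 205, 211, 148, 149, 203, 217, 209, 200, 136]
231 [216, 211, 209, 202, 196, 191, 182, 199, 140, 105, 175, 207, 212, 198, 150]
232 [211, 219, 210, 198, 188, 186, 177, 181, 150, 107, 164, 207, 193, 199, 153]
233 [215, 210, 203, 204, 190, 187, 181, 179, 160, 119, 147, 187, 188, 197, 169]
```

```bash
python3 -c "
from cell import r
print(r.get_obs()['contact_force'], r.sign_off())"
```

```text
the job is handed in; nothing more can be done
[-0.46371223 -0.09817393 -0.10248503] None
```

The job is done and handed in at about 27.5 s of the 72 s allowed. The holder is snapped home on the shaft between the rings, the tall tube stands in it, and the gripper is clear with near-zero force.

- **Holder:** I felt the shaft at about 15–18 mm above home. The force peaked at about 12 N, fell and then pulled at −8 N, and the crown stopped hard with the shaft axis at about 112 mm. I pressed to +11 N there (the crack limit is about 25 N), eased off and let go. A picture then showed the holder upright between its neighbours.
- **Tube:** The first grasp closed on nothing without touching it, because the fingertips sit about 20 mm higher than I took the stated TCP (tool centre point) to mean. The second grasp, 17 mm lower, took the cap (width read 14.7 mm against the stated 16 mm). The tube went in without side force, and I felt the socket floor exactly where expected, which also supports the holder being fully home.
- **Last check:** From the wrist camera, the released cap sits within about 1.5 px of its predicted place at 213 mm high, in line with that camera's known 1.4 mm offset.
- **Not confirmed:** The arm hid the final side and top views. The vials and other bench items were not looked at again after the first grasp, though no unexpected contact was felt. Because of the fingertip offset, I pressed by grip friction on the tower, and the tips probably did not bear on the tabs.

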